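# Take a lipped-in display tray and clamp it in the engraving vise

### The job

The octagonal brass tray is to get a name engraved. First pull the vise's jaw open, then lift the tray up along its slope out from behind the lip of its display easel, stand it upright on edge at the bottom of the vise's groove, about in the middle of its length (set it down, don't drop it), let go, and slide the jaw shut so that the tray is held upright between the jaws. Leave the other trays and tools where they are.

Things in the scene. Friction and masses are not known exactly. Their poses are not given: they have to be found in the camera images.
- octagonal_tray: The only octagonal brass tray: 120 mm across flats (sides 50 mm), 12 mm thick at its 9 mm wide rim, 7 mm inside it, about 0.35 kg. Origin: centre, mid thickness. z runs up the tray from foot to top, x out of the engraved face, y along its foot. It starts leaning on easel_oct on one flat side, z 27 degrees from vertical, top towards the robot, face to +x and up.
- tray_foot (a point): Middle of the octagonal tray's bottom side, mid thickness: 60 mm below the origin along the tray's z.
- tray_top (a point): Middle of the octagonal tray's 50 mm long top side, mid thickness: 60 mm above the origin along the tray's z. Here it can be gripped across its 12 mm, fingers pointing down along its slope: the easel leaves the upper 45 mm free on both faces.
- easel_oct: Fixed wooden easel with the octagonal tray (a twin holds the round one). Origin: centre of its 120 x 110 mm base on the table; faces its +x. Back leans 27 degrees, top to -x, and ends 75 mm up the slope. The tray stands on a ledge square to it, 16 mm deep, with an 18 mm lip in front and end stops 88 mm apart: lift it 20 mm or more along the slope first; straight up it catches.
- vise: Grey fixed vise, 205 mm (x) x 110 mm (y), bed 37 mm high, corner feet out to y +-83 mm. Origin on the table. A groove along y at x = 33 to 50 mm, floor 12 mm above the table, edge at the jaw bevelled 6 mm; on its +x side the fixed jaw, face at x = 50 mm, 80 mm high, 30 mm thick, top edge bevelled 6 mm too. The moving jaw comes from -x. A tray let go in the groove stays up, leaning up to 16 deg.
- groove (a point): Centre of the floor of the vise's groove: 17 mm wide (x of the vise), 110 mm long (y), 25 mm deep from the bed, open at the top and ends. 12 mm above the table.
- jaw (a joint): Gap between moving and fixed jaw in m: 0 shut, 0.060 fully open (end stop); about 0.012 with the tray clamped. Starts nearly shut. Stays where left; slides with about 3 N, along x of the vise, -x opens. Jaw block 104 mm wide, 25 mm thick, 39 to 80 mm above the table; behind it a low tail, 55 mm high, carries the handle.
- jaw_handle (a point): Steel handle post on the moving jaw's tail, 14 mm (x of the vise) x 36 mm (y), standing from 55 to 101 mm above the table; this point is the centre of its top. It moves with the jaw, 95 mm behind (-x of) the jaw's face.
- round_tray: Round brass tray, 120 mm in diameter, 12 mm thick, leaning on the other easel; bystander. Origin: its centre.
- flat_tray_a: Round brass tray, 116 mm in diameter, lying flat on the table, 12 mm high; bystander. Origin: its centre.
- flat_tray_b: Round brass tray, 140 mm in diameter, lying flat on the table, 12 mm high; bystander. Origin: its centre.
- pincers: Pincers with red handles, 190 mm long, lying on the table, 17 mm high; bystander. Origin near the middle, jaws to +x.
- dividers: Steel dividers, 165 mm long, lying on the table, 12 mm high; bystander. Origin near the middle, hinge to -x.
- tape_roll: Roll of tape, 110 mm in diameter, 24 mm high, lying on the table; bystander. Origin: centre of its underside.
- hammer: Hammer lying on the table; bystander. Origin near its middle, handle to -x.
Not all that is in view belongs to the job. Leave any black or red look-alike of the octagonal_tray alone.

How it is judged:
By the outcome, as a careful person would: the job done as asked, in the order asked, and still so for the second after the job is handed in, with the robot touching nothing.
It also fails if it takes over 64 s, if anything falls off the work surface, if the arm or the gripper's body presses on something with over 40 N, if the wrist force passes 120 N, or if a joint passes its speed limit or range.

### The arm

A 7-joint arm with a two-finger parallel gripper is mounted at the origin on the work surface. World frame = base frame: x ahead of the robot, y to its left, z up, the work surface at z = 0. Lengths are in m, angles in rad, forces in N, time in s.
With the tool pointing down it reaches from about 0.425 to 0.95 m from the base axis. Payload 4.7 kg.
Tool frame: the origin (TCP) lies between the finger pads; the fingertips stand 8 mm ahead of it and the grasp point (between the pads) lies 11 mm behind it; z points along the fingers, y is the line along which they close (so a half turn about z gives the same grasp; the last joint's range is limited). The gripper opens to 87 mm and grips with 3 to 60 N. Pads are 19 mm wide; open, the fingers measure 117 mm over their backs; the gripper's body (75 mm by 190 mm) begins 51 mm behind the grasp point.
Start: joints at [1.17, 0.469, -0.049, 1.532, 0.024, 1.141, -0.082], TCP at [0.245, -0.629, 0.231] pointing down, gripper open.
Joint ranges: [-2.59, 2.59], [-0.33, 1.99], [-1.39, 1.29], [0.1, 2.45], [-1.04, 4.18], [0.21, 1.99], [-2.66, 2.66]. Speed limits (rad/s): [2.57, 2.57, 3.14, 3.14, 3.14, 3.14, 3.14].

### API

Orientations are given as a unit quaternion [w, x, y, z].
In Python, from station import env gives the robot as it stands. Calls block until the motion is done:
- env.goto(position, orientation): joint-space move of the TCP to a pose.
- env.move_linear(position, speed=0.15, ori=None): straight line of the TCP; ori=None keeps the orientation; speed is the mean speed in m/s.
- env.movej(angles): joint-space move.
- env.let_go() and env.grasp(): open the fingers fully, or close them until they stop; the grip force is fixed at half the most.
- env.pause(seconds).
- env.solve_ik(position, orientation): joint angles nearest the present ones, or None.
- env.get_state(): the state.
- env.capture(name): name is "side" or "top"; returns (picture, depth): 384x512x3 uint8, blue, green, red; 384x512 float32, m along the optical axis (not along the pixel's ray), 0 where there is no reading.
- env.camera_params(name): a dict with "vfov" (degrees; the focal length in pixels is half the picture's height over the tangent of half this angle, whatever the lens; pixels are square), "cx", "cy" (the principal point, pixels), "k1" (the pictures are not rectified: a ray, as slopes to the right and down, at radius r is drawn at 1 + k1 r^2 times it, then the intrinsics apply), "position" and "rotation" of the camera in the world. Camera axes: x right, y down, z forward; pixel columns grow to the right and rows downward; lengths in m; the calibration is good to about 2 mm. A picture is of the moment at which its call begins. camera_params takes no time and is no camera call.
A pose or a line that the arm cannot do raises env.IKError and nothing moves.
- env.finish_job(): hands the job in; it is judged then, once.
The state is a dict: "time_s": time; "joints": joint angles; "joint_vel": joint speeds; "effort": joint torques, N m; "ee_pos": TCP position; "ee_rot": TCP orientation; "force": force on the tool from outside, world axes, zero at the start; "ft_torque": the same for the moment, N m; "width": opening from 0.0 (shut) to 1.0 (fully open); "grip_force": force on a finger pad.
Only numpy, scipy, OpenCV 4.12 (cv2) and the standard library are available. Lean on these libraries where they do the work, as an engineer would, in place of code of your own. Each camera call takes 0.05 s, during which the arm holds its last target. There are 200 camera calls.

## Working session

There is one attempt and no reset: what is moved stays moved. The work goes in short steps, each a Python script; the robot and the scene stay as the last script left them, time stands still between calls to the robot, and variables do not carry over. Pictures are saved under pics/ and viewed, at most 12 in all, crops included, and the job is handed in when it is done.

```bash
ls; mkdir -p pics; cat > h.py <<'E'
import numpy as np, cv2
from station import env
def cam(n):
    p=env.camera_params(n); f=192/np.tan(np.radians(p["vfov"])/2); return p,f
def unproj(n,D,u,v):
    p,f=cam(n); u=np.asarray(u,float);v=np.asarray(v,float)
    d=D[np.round(v).astype(int),np.round(u).astype(int)]
    a=(u-p["cx"])/f;b=(v-p["cy"])/f;x,y=a.copy(),b.copy()
    for _ in range(20):
        s=1+p["k1"]*(x*x+y*y);x=a/s;y=b/s
    P=np.stack([x*d,y*d,d],-1)
    return P@np.array(p["rotation"]).T+np.array(p["position"])
def cloud(n,D):
    v,u=np.mgrid[0:384,0:512]; P=unproj(n,D,u.ravel(),v.ravel()).reshape(384,512,3); P[D==0]=np.nan; return P
E
python3 - <<'E'
from h import *
for n in("side","top"):
    I,D=env.capture(n);cv2.imwrite(f"pics/{n}0.png",cv2.resize(I,(800,600)));np.savez(f"{n}0.npz",I=I,D=D);print(n,env.camera_params(n))
print(env.get_state())
E
```

```text
pics
side {'vfov': 42.38269879923095, 'cx': 256.3690395227277, 'cy': 190.5400712563041, 'k1': -0.18074258639736893, 'position': array([-0.11071986,  0.91493448,  0.90620435]), 'rotation': array([ 0.13415636, -0.26196729,  0.85136257, -0.43423148])}
top {'vfov': 48.67332159173884, 'cx': 254.03470997091074, 'cy': 189.27250215005844, 'k1': -0.1192426183876514, 'position': array([ 0.29666028, -0.00357212,  1.61498051]), 'rotation': array([ 0.05359649, -0.7042816 ,  0.70589328, -0.0531933 ])}
{'time_s': 0.1, 'joints': array([ 1.17012855,  0.46938488, -0.04858221,  1.53356651,  0.02411455,
        1.14100214, -0.08229491]), 'joint_vel': array([-1.53663334e-03, -3.35990262e-03, -8.10401795e-04, -3.77990914e-03,
       -4.42774090e-04, -8.75892810e-05,  6.96525161e-04]), 'effort': array([ 7.41845961e-04, -5.09167850e+01, -8.11887835e-02, -2.36829561e+01,
       -6.15153462e-02,  3.44574836e-02,  5.94378503e-05]), 'ee_pos': array([ 0.24501464, -0.62840065,  0.22959145]), 'ee_rot': array([-8.63796975e-04,  9.82770246e-01,  1.84829263e-01, -2.03391027e-04]), 'force': array([ 0.02321495, -0.23230346, -0.36673633]), 'ft_torque': array([-0.07122648,  0.00460146, -0.00069915]), 'grip_force': 0.0, 'width': 0.9961263588308978}
```

```bash
sed -i 's/np.array(p\["rotation"\]).T/R.from_quat(p["rotation"],scalar_first=True).as_matrix().T/; 1a from scipy.spatial.transform import Rotation as R' h.py; python3 -c "
from h import *
print(unproj('top',np.load('top0.npz')['D'],[100,250,400],[350,190,50]))"
```

```text
[[-6.77450916e-02  5.77854329e-01  1.36122676e-03]
 [ 5.40522827e-01  1.26476323e-02 -4.29733959e-03]
 [ 1.51695639e+00 -8.97549275e-01 -7.51593704e-01]]
```

View pics/side0.png

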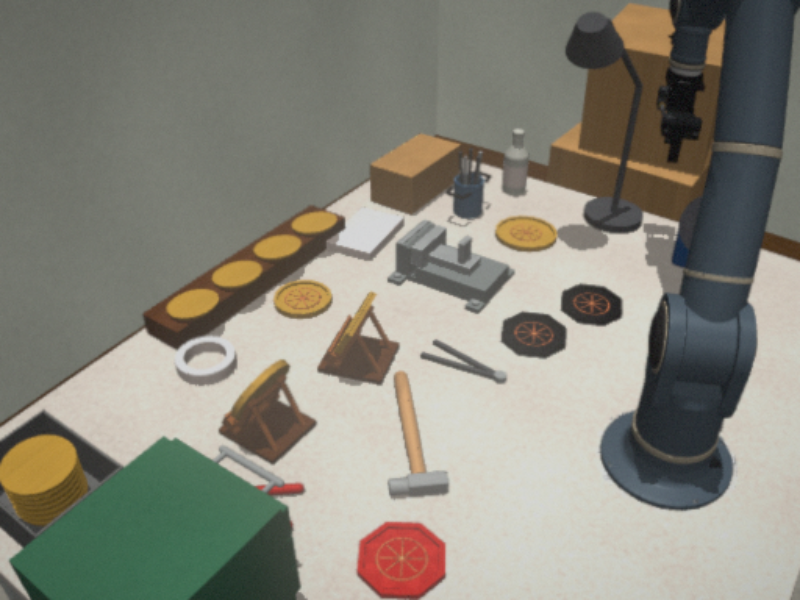

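View pics/top0.png

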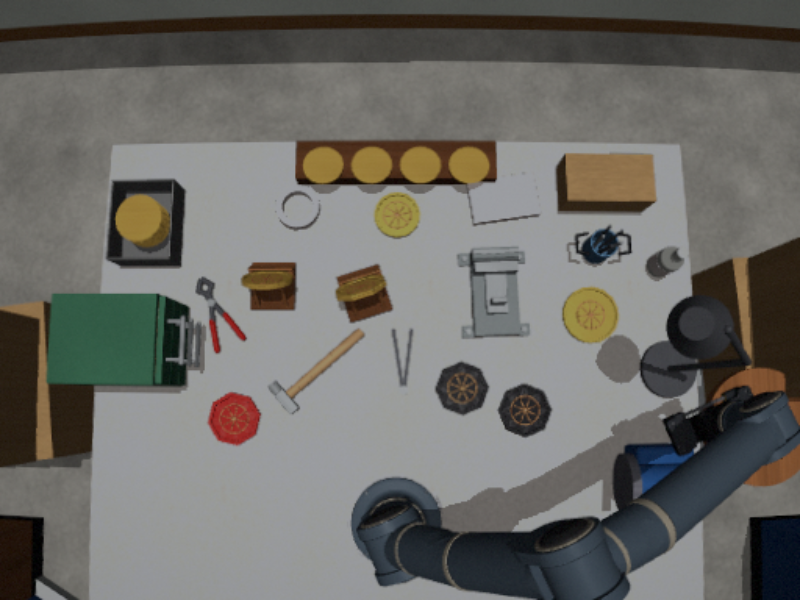

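```bash
python3 - <<'E'
from h import *
I=np.load('side0.npz')['I'];J=np.load('top0.npz')['I']
a=cv2.resize(I[180:300,130:270],None,fx=4,fy=4,interpolation=2)[:480,:560]
b=cv2.resize(J[155:215,145:265],None,fx=6,fy=6,interpolation=2)
cv2.imwrite('pics/c1.png',a);cv2.imwrite('pics/c2.png',b)
E
```

```text
(no output)
```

View pics/c1.png

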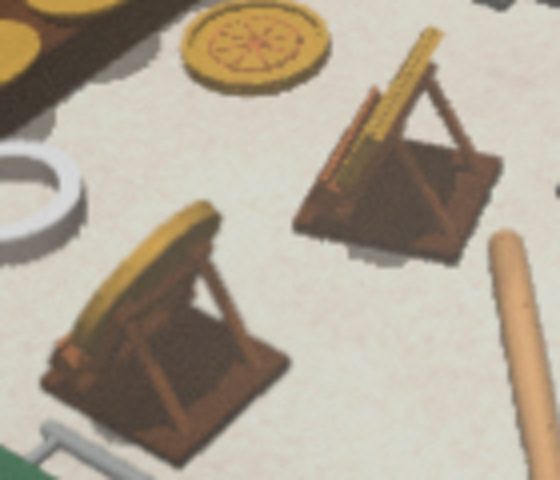

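View pics/c2.png

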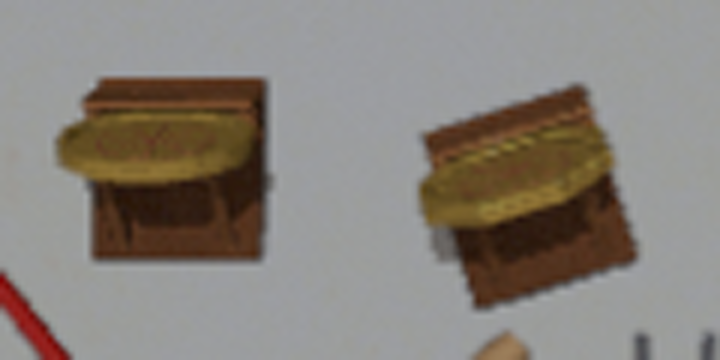

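```bash
python3 - <<'E'
from h import *
from scipy.optimize import least_squares
d=np.load('top0.npz');I=d['I'].astype(int);P=cloud('top',d['D'])
b,g,r=I[...,0],I[...,1],I[...,2]
m=(r-b>45)&(g-b>25)
m2=np.zeros_like(m);m2[172:198,208:254]=m[172:198,208:254]
m2&=(P[...,2]>0.02)
Q=P[m2];print(len(Q),Q.min(0),Q.max(0))
# plane fit w/ known tilt
def nrm(psi):return np.array([np.cos(.4712)*np.cos(psi),np.cos(.4712)*np.sin(psi),np.sin(.4712)])
s=least_squares(lambda p:Q@nrm(p[0])-p[1],[0.2,np.median(Q@nrm(.2))],loss='soft_l1',f_scale=.001)
psi,off=s.x;n=nrm(psi);e=Q@n-off
print('yaw',np.degrees(psi),off,np.percentile(e,[2,10,25,50,75,90,98]))
ey=np.array([-np.sin(psi),np.cos(psi),0]);ez=np.cross(n,ey)
for k in (ey,ez): print(np.percentile(Q@k,[0,1,2,98,99,100]))
F=Q[abs(e)<.003]; c,S=F.mean(0),np.linalg.svd(F-F.mean(0))[2][2];print('free n',S*np.sign(S[2]),n)
# easel base top rows & vise
def rect(mask,name):
    X=P[mask][:,:2];(cx,cy),(w,h),a=cv2.minAreaRect((X*1000).astype(np.float32));print(name,len(X),cx,cy,w,h,a,'z',np.median(P[mask][:,2]))
w=np.zeros_like(m);w[150:225,285:345]=1
Z=P[...,2];grey=(abs(r-b)<30)
for lo,hi in((.03,.044),(.048,.06),(.072,.088),(.092,.11)):
    rect(w&(Z>lo)&(Z<hi),f'vise {lo}')
mm=w&(Z>.072)&(Z<.088)
v,u=np.where(mm);print(u.min(),u.max(),v.min(),v.max())
for vv in range(v.min(),v.max()+1): print(vv,u[v==vv].min(),u[v==vv].max(),end=';')
wb=np.zeros_like(m);wb[160:215,205:260]=1
brown=(r-b>12)&(r<130)&wb&(Z>.004)&(Z<.03);rect(brown,'easel')
J=I[155:220,280:345].astype(np.uint8);cv2.imwrite('pics/vise.png',cv2.resize(J,None,fx=9,fy=9,interpolation=2))
J=np.load('side0.npz')['I'][135:200,240:335];cv2.imwrite('pics/vise_s.png',cv2.resize(J,None,fx=6,fy=6,interpolation=2))
E
```

```text
398 [0.51269894 0.02577504 0.03382304] [0.59631266 0.14019394 0.14546303]
yaw 17.863087272817577 0.5305860203414778 [-0.00709932 -0.00370478 -0.00172131 -0.00013933  0.0025826   0.00539106
  0.01184809]
[-0.14691706 -0.14473    -0.14317969 -0.03592704 -0.03336708 -0.03190643]
[-0.23355609 -0.22935605 -0.22755198 -0.11031817 -0.10942334 -0.10730765]
free n [0.84991287 0.27161127 0.45152567] [0.84806989 0.27331587 0.45395584]
vise 0.03 765 519.80419921875 -239.45281982421875 155.1166534423828 112.57675170898438 1.6520795822143555 z 0.03621068216420009
vise 0.048 296 563.8801879882812 -219.15444946289062 118.0406723022461 136.10130310058594 75.00747680664062 z 0.054276488153166325
vise 0.072 447 580.2508544921875 -234.7167510986328 109.4654312133789 136.562255859375 89.86518096923828 z 0.0791376501258012
vise 0.092 40 518.7799072265625 -238.7103271484375 36.01644515991211 12.558895111083984 89.49906921386719 z 0.10022299425694237
302 331 158 194
158 311 331;159 302 331;160 302 331;161 302 331;162 302 331;163 302 331;164 302 331;165 302 331;166 302 322;167 310 330;168 303 331;169 303 331;170 304 331;171 303 331;172 303 331;173 304 331;174 303 310;Traceback (most recent call last):
  File "<stdin>", line 26, in <module>
    return umr_minimum(a, axis, None, out, keepdims, initial, where)
ValueError: zero-size array to reduction operation minimum which has no identity
```

```bash
cat > fit.py <<'E'
from h import *
from scipy.optimize import minimize
def proj(n,X):
    p,f=cam(n);M=R.from_quat(p["rotation"],scalar_first=True).as_matrix()
    rv=cv2.Rodrigues(M.T)[0];t=-M.T@np.array(p["position"])
    K=np.array([[f,0,p["cx"]],[0,f,p["cy"]],[0,0,1.]])
    return cv2.projectPoints(np.asarray(X,float).reshape(-1,1,3),rv,t,K,np.array([p["k1"],0,0,0,0.]))[0][:,0]
def traypts(q,tilt=np.radians(27)):
    c,psi=q[:3],q[3]
    n=np.array([np.cos(tilt)*np.cos(psi),np.cos(tilt)*np.sin(psi),np.sin(tilt)]);ey=np.array([-np.sin(psi),np.cos(psi),0]);ez=np.cross(n,ey)
    a=np.pi/8+np.arange(8)*np.pi/4;r=.06/np.cos(np.pi/8)
    return np.array([c+s*.006*n+r*np.cos(t)*ey+r*np.sin(t)*ez for s in(-1,1) for t in a]),n,ey,ez
E
cat > a.py <<'E'
from fit import *
wins={'top':(168,202,204,258),'side':(178,240,200,262)};S=6;dat={}
for k,(v0,v1,u0,u1) in wins.items():
    I=np.load(k+'0.npz')['I'][v0:v1,u0:u1];I=cv2.resize(I,None,fx=S,fy=S,interpolation=cv2.INTER_LINEAR).astype(int)
    b,g,r=I[...,0],I[...,1],I[...,2]
    brass=(r-b>45)&(g-b>.5*(r-b)); bg=(r>140)&(r-b<40)
    dat[k]=(brass,bg,I)
def poly(k,q):
    v0,v1,u0,u1=wins[k];uv=(proj(k,traypts(q)[0])-[u0,v0]+.5)*S-.5
    return cv2.convexHull(uv.astype(np.float32))
def cost(q):
    t=0
    for k,(br,bg,I) in dat.items():
        m=np.zeros(br.shape,np.uint8);cv2.fillConvexPoly(m,np.round(poly(k,q)*16).astype(np.int32),1,shift=4);m=m>0
        t+=(br&~m).sum()+(bg&m).sum()
    return t/1000
psi=np.radians(17.9);_,n,ey,ez=traypts([0,0,0,psi])
q0=np.r_[n*.5255-ey*.0897-ez*.169,psi];print(q0,cost(q0))
for it in range(3):
    s=minimize(cost,q0,method='Nelder-Mead',options=dict(initial_simplex=np.vstack([q0]+[q0+d for d in np.diag([.006,.006,.006,.06])])));q0=s.x;print(s.x,s.fun)
_,n,ey,ez=traypts(q0);print('yaw',np.degrees(q0[3]),'n.c',n@q0[:3],'ey',ey@q0[:3],'ez',ez@q0[:3],'top',q0[:3]+.06*ez,'foot',q0[:3]-.06*ez)
np.save('tray.npy',q0)
o=[]
for k in dat:
    a=dat[k][2].astype(np.uint8);cv2.polylines(a,[np.round(poly(k,q0)).astype(int)],1,(255,255,0),1);o.append(cv2.copyMakeBorder(a,0,380-a.shape[0],0,5,0))
cv2.imwrite('pics/fit.png',np.hstack(o))
# vise
d=np.load('top0.npz');P=cloud('top',d['D']);Z=P[...,2];w=np.zeros(Z.shape,bool);w[150:225,285:345]=1
def rect(mask,name):
    X=P[mask][:,:2];(cx,cy),(a,b),t=cv2.minAreaRect((X*1000).astype(np.float32));print(name,len(X),cx,cy,a,b,t,'z',np.median(P[mask][:,2]),np.std(P[mask][:,2]),X.min(0),X.max(0))
for v in range(156,176):
    r=w[v]&(abs(Z[v]-.08)<.004)
    if r.sum(): print(v,r.sum(),np.median(P[v,r,0]).round(4),np.median(Z[v,r]).round(4),P[v,r,1].min().round(4),P[v,r,1].max().round(4))
mm=w&(abs(Z-.08)<.003)
rect(mm,'jaws');rect(w&(abs(Z-.1)<.006),'handle')
J=d['I'][152:222,280:345];cv2.imwrite('pics/vise.png',cv2.resize(J,None,fx=8,fy=8,interpolation=2))
E
python3 a.py
```

```text
[0.54613966 0.08213546 0.08799191 0.31241394] 12.41
[0.55109106 0.08423638 0.08633285 0.32418086] 8.575
[0.5510933  0.08424747 0.08638657 0.32310783] 8.565
[0.55109008 0.08425446 0.08637718 0.32305663] 8.564
yaw 18.509781258049863 n.c 0.5286709191648503 ey -0.09505673131770204 ez -0.17242791349040418 top [0.52525976 0.07560685 0.13983757] foot [0.5769204  0.09290207 0.03291679]
158 18 0.6473 0.0803 -0.2894 -0.2183
159 24 0.6435 0.0803 -0.2894 -0.181
160 20 0.6397 0.0803 -0.2887 -0.1847
161 23 0.6355 0.0822 -0.2883 -0.1844
162 24 0.6322 0.0796 -0.2888 -0.1806
163 25 0.6282 0.0806 -0.2851 -0.1808
164 25 0.6247 0.0792 -0.2774 -0.1801
165 21 0.621 0.0788 -0.289 -0.184
166 4 0.6174 0.0782 -0.2289 -0.2029
167 10 0.6135 0.079 -0.2812 -0.2101
168 20 0.6094 0.0804 -0.2836 -0.1881
169 20 0.6058 0.0795 -0.2873 -0.1875
170 22 0.602 0.0798 -0.2876 -0.1876
171 20 0.5983 0.0793 -0.288 -0.1909
172 23 0.5945 0.0795 -0.288 -0.1875
173 19 0.591 0.0785 -0.2877 -0.1912
174 2 0.5873 0.0785 -0.1873 -0.1837
jaws 269 580.0082397460938 -235.62600708007812 135.19699096679688 108.93981170654297 0.5717589259147644 z 0.07978110579270048 0.0016439461833148222 [ 0.51242098 -0.28942396] [ 0.64796285 -0.18063418]
handle 35 518.5336303710938 -239.6939697265625 34.04494094848633 12.083447456359863 89.49906921386719 z 0.10034939608851134 0.003174779117606033 [ 0.51248393 -0.25673891] [ 0.52461828 -0.222651  ]
```

View pics/fit.png

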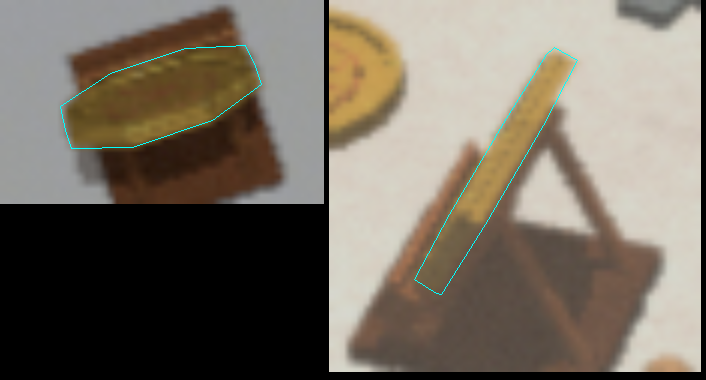

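View pics/vise.png

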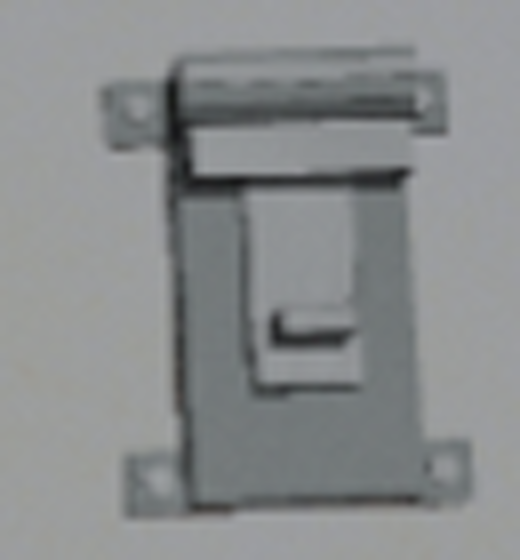

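```bash
cat > b.py <<'E'
from fit import *
def atz(n,u,v,z):
    p,f=cam(n);c=np.array(p["position"]);A=unproj(n,np.ones((384,512)),u,v);d=A-c
    return c+d*((z-c[2])/d[2])
def pix(x,y):return (x+.5)/8-.5+280,(y+.5)/8-.5+152
for nm,z,pts in(('bed L top,L bot,R top,R bot',.037,[(185,190),(193,497),(405,190),(421,494)]),('movjaw FL FR BL BR',.08,[(191,125),(412,118),(195,178),(408,171)]),('fix back L R',.08,[(180,58),(413,49)]),('fix flat edge',.08,[(183,92),(414,80)]),('handle 4',.101,[(283,312),(350,310),(283,334),(350,331)])):
    for x,y in pts: print(nm,atz('top',*map(np.float64,pix(x,y)),z).round(4))
def solve(p,Rm):
    return env.solve_ik(p,R.from_matrix(Rm).as_quat(scalar_first=True))
q=np.load('tray.npy');_,n,ey,ez=traypts([0,0,0,np.radians(18.2)])
c=n*.5275-ey*.0925-ez*.1707;print('c',c,'top',c+.06*ez)
E
python3 b.py
```

```text
bed L top,L bot,R top,R bot [ 0.5901 -0.1872  0.037 ]
bed L top,L bot,R top,R bot [ 0.4444 -0.1882  0.037 ]
bed L top,L bot,R top,R bot [ 0.5899 -0.292   0.037 ]
bed L top,L bot,R top,R bot [ 0.4453 -0.2953  0.037 ]
movjaw FL FR BL BR [ 0.6126 -0.1856  0.08  ]
movjaw FL FR BL BR [ 0.6158 -0.2884  0.08  ]
movjaw FL FR BL BR [ 0.5877 -0.1869  0.08  ]
movjaw FL FR BL BR [ 0.5909 -0.2858  0.08  ]
fix back L R [ 0.6442 -0.1812  0.08  ]
fix back L R [ 0.6486 -0.29    0.08  ]
fix flat edge [ 0.6281 -0.1822  0.08  ]
fix flat edge [ 0.6338 -0.2899  0.08  ]
handle 4 [ 0.5221 -0.2231  0.101 ]
handle 4 [ 0.5229 -0.2536  0.101 ]
handle 4 [ 0.512  -0.2228  0.101 ]
handle 4 [ 0.5133 -0.2533  0.101 ]
c [0.54900269 0.08313162 0.08738517] top [0.52312599 0.07462379 0.14084557]
```

```bash
cat > c.py <<'E'
from b import *
d=np.load('top0.npz');P=cloud('top',d['D'])
for nm,v0,v1,u0,u1 in(('lamp',188,256,408,482),('cup',140,172,360,408),('bottle',155,180,412,440),('blue',282,322,390,432)):
    Q=P[v0:v1,u0:u1].reshape(-1,3);Q=Q[Q[:,2]>.03]
    print(nm,np.percentile(Q,[1,50,99],axis=0).round(3).tolist())
def down(yaw,s=1): # tool y along s*n, pointing down
    n=np.array([np.cos(yaw),np.sin(yaw),0]);z=np.array([0,0,-1.]);return np.c_[np.cross(s*n,z),s*n,z]
vy=np.radians(1.5)
Rt=lambda s:np.c_[np.cross(s*n,-ez),s*n,-ez]
if __name__=='__main__':
  for s in(1,-1):
    for nm,p,M in(('h',[.5178,-.238,.077],down(vy,s)),('h2',[.5178,-.238,.22],down(vy,s)),('ho',[.467,-.24,.077],down(vy,s)),('t',c+.041*ez,Rt(s)),('t2',c+.141*ez,Rt(s)),('p',[.61,-.237,.25],down(vy,s)),('p0',[.61,-.237,.113],down(vy,s))):
        r=solve(np.array(p),M);print(s,nm,None if r is None else np.round(r,2))
E
python3 c.py|grep -v -e bed -e fix -e mov -e handle
```

```text
c [0.54900269 0.08313162 0.08738517] top [0.52312599 0.07462379 0.14084557]
lamp [[0.285, -0.703, 0.067], [0.398, -0.553, 0.46], [0.472, -0.501, 0.503]]
cup [[0.625, -0.565, 0.033], [0.657, -0.493, 0.076], [0.692, -0.431, 0.155]]
bottle [[0.589, -0.679, 0.033], [0.611, -0.645, 0.104], [0.644, -0.627, 0.163]]
blue [[0.064, -0.633, 0.053], [0.146, -0.504, 0.169], [0.183, -0.34, 0.694]]
1 h [ 0.7   0.52 -0.46  1.91  0.32  0.78  0.1 ]
1 h2 [ 0.74  0.35 -0.49  1.78  0.19  1.06  0.21]
1 ho [ 0.75  0.46 -0.45  2.01  0.3   0.73  0.15]
1 t [ 0.51  0.33 -0.8   2.26  0.84  0.25 -0.67]
1 t2 [ 0.67  0.05 -0.85  2.25 -0.07  0.4   0.21]
1 p [ 0.64  0.46 -0.47  1.54  0.22  1.19  0.15]
1 p0 [ 0.62  0.59 -0.45  1.68  0.3   0.94  0.08]
-1 h [ 0.21  0.48  0.19  1.94 -0.13  0.73 -2.64]
-1 h2 [-0.44  0.5   1.12  1.84 -0.5   1.12 -2.26]
-1 ho [ 0.25  0.42  0.18  2.04 -0.12  0.69 -2.61]
-1 t [-0.64  0.25  0.53  2.31 -0.96  0.24 -2.09]
-1 t2 None
-1 p [-0.39  0.63  1.11  1.61 -0.59  1.28 -2.29]
-1 p0 [-0.38  0.82  1.11  1.74 -0.82  1.12 -2.12]
```

```bash
sed -i 's/^for nm,z,pts/if 0:\n  for nm,z,pts/; s/^    for x,y in pts/      for x,y in pts/' b.py; sed -i 's/^for nm,v0/if 0:\n for nm,v0/' c.py
cat >> c.py <<'E'
Q=lambda M:R.from_matrix(M).as_quat(scalar_first=True)
def st(t=''):
    s=env.get_state();print(t,round(s['time_s'],2),'pos',s['ee_pos'].round(4),'F',np.round(s['force'],1),'w',round(s['width'],3),'gf',round(s['grip_force'],1));return s
E
cat > s1.py <<'E'
from c import *
D=down(vy)
env.move_linear([.25,-.40,.26],speed=.25);st()
env.goto([.5178,-.238,.20],Q(D));s=st()
env.move_linear([.5178,-.238,.078],speed=.12);st('down')
env.grasp();st('grasp')
env.move_linear([.5178-.03,-.238-.03*np.tan(vy),.078],speed=.06);st('pull')
E
python3 s1.py
```

```text
c [0.54900269 0.08313162 0.08738517] top [0.52312599 0.07462379 0.14084557]
 1.18 pos [ 0.2498 -0.4013  0.26  ] F [-0.5 -0.2  0.4] w 1.0 gf 0.0
 2.38 pos [ 0.5168 -0.24    0.2   ] F [ 0.1 -0.1  0. ] w 1.007 gf 0.0
down 3.55 pos [ 0.5185 -0.2382  0.0788] F [-0.6  0.4  0. ] w 0.999 gf 0.0
grasp 4.72 pos [ 0.5187 -0.238   0.0781] F [ 3.5 -0.5 -2.8] w 0.157 gf 30.0
pull 5.37 pos [ 0.4864 -0.2392  0.0781] F [-2.8 -1.4  3.3] w 0.16 gf 30.0
```

```bash
cat > s2.py <<'E'
from c import *
p=np.array([.4873,-.2388,.078])
for k in range(1,8):
    x=p-[.003*k,.003*k*np.tan(vy),0];env.move_linear(x,speed=.05);F=env.get_state()['force'];
    if abs(F[0])>12:break
st('open %d'%k)
env.let_go();st()
env.move_linear([*env.get_state()['ee_pos'][:2],.20],speed=.2)
env.move_linear([.40,-.1,.26],speed=.3)
for n_ in("side","top"):
    I,D=env.capture(n_);np.savez(f"{n_}1.npz",I=I,D=D)
st()
I=np.load('top1.npz')['I'][152:222,280:345];J=np.load('side1.npz')['I'][135:200,240:335]
cv2.imwrite('pics/v1.png',np.hstack([cv2.resize(I,(416,448),interpolation=2),cv2.resize(J,None,fx=4,fy=448/65,interpolation=2)]))
E
python3 s2.py
```

```text
c [0.54900269 0.08313162 0.08738517] top [0.52312599 0.07462379 0.14084557]
open 7 7.12 pos [ 0.4663 -0.2399  0.0781] F [ 2.  -5.9 -1. ] w 0.157 gf 30.0
 8.47 pos [ 0.4663 -0.2393  0.078 ] F [ 0.5  0.5 -0.3] w 1.0 gf 0.0
 10.03 pos [ 0.4    -0.1015  0.259 ] F [ 0.1 -0.1 -0.2] w 0.997 gf 0.0
```

View pics/v1.png

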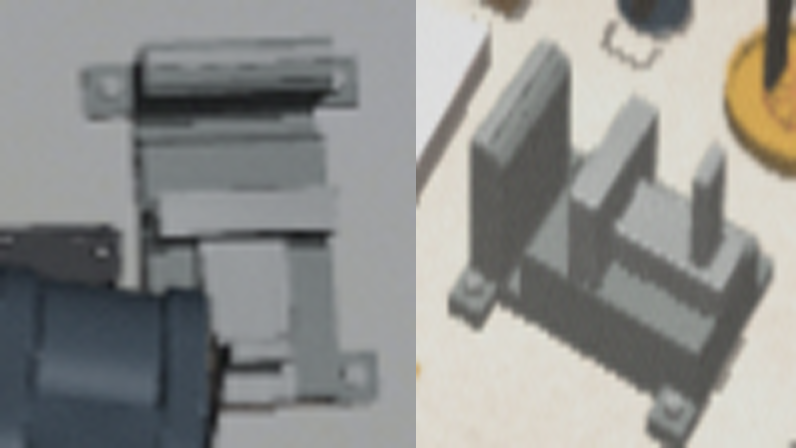

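```bash
cat > d.py <<'E'
from c import *
I=cv2.cvtColor(np.load('top1.npz')['I'],cv2.COLOR_BGR2GRAY)
from scipy.ndimage import map_coordinates
yc=-.238;ux=np.array([np.cos(vy),np.sin(vy)]);uy=np.array([-ux[1],ux[0]])
for z,lo,hi in((.08,.60,.656),(.037,.575,.63)):
    print(z)
    for x in np.arange(lo,hi,.002):
        ys=np.arange(-.035,.036,.003);X=np.array([[*(np.array([x,yc])+uy*y),z] for y in ys])
        uv=proj('top',X);print(f"{x:.3f}:{map_coordinates(I.astype(float),[uv[:,1],uv[:,0]],order=1).mean():.0f}",end=' ')
    print()
P=cloud('top',np.load('top1.npz')['D'])
for x in np.arange(.58,.66,.0035):
    X=np.array([[*(np.array([x,yc])+uy*y),.06] for y in np.arange(-.035,.036,.003)]);uv=np.round(proj('top',X)).astype(int)
    q=P[uv[:,1],uv[:,0]];print(np.nanmedian(q[:,0]).round(4),np.nanmedian(q[:,2]).round(4),end=' | ')
E
sed -i 's/^from h/from fit/' c.py; sed -i "s/;print('c'.*//" b.py; python3 d.py
```

```text
0.08
0.600:104 0.602:86 0.604:67 0.606:49 0.608:40 0.610:35 0.612:33 0.614:35 0.616:47 0.618:64 0.620:80 0.622:88 0.624:97 0.626:109 0.628:117 0.630:118 0.632:119 0.634:129 0.636:141 0.638:146 0.640:147 0.642:140 0.644:133 0.646:130 0.648:136 0.650:151 0.652:159 0.654:161 0.656:161 
0.037
0.575:122 0.577:123 0.579:123 0.581:123 0.583:123 0.585:123 0.587:123 0.589:124 0.591:123 0.593:118 0.595:110 0.597:102 0.599:99 0.601:108 0.603:117 0.605:117 0.607:111 0.609:95 0.611:77 0.613:60 0.615:45 0.617:38 0.619:34 0.621:33 0.623:37 0.625:50 0.627:67 0.629:80 
0.5834 0.0377 | 0.5874 0.0366 | 0.5914 0.036 | 0.5954 0.0349 | 0.5998 0.0321 | 0.6078 0.0108 | 0.6115 0.0118 | 0.6149 0.0102 | 0.618 0.0117 | 0.6188 0.0233 | 0.6188 0.0388 | 0.6185 0.0562 | 0.6188 0.0714 | 0.6216 0.076 | 0.6251 0.0776 | 0.6283 0.0801 | 0.6322 0.0796 | 0.6356 0.0815 | 0.6395 0.0806 | 0.6427 0.0798 | 0.646 0.0801 | 0.6575 0.0366 | 0.6698 -0.0005 |
```

```bash
cat > s3.py <<'E'
from c import *
M=Q(Rt(1));cb=c+.001*n
q1=env.solve_ik(cb+.095*ez,M);print(np.round(q1,2))
env.goto(cb+.095*ez,M);st()
env.move_linear(cb+.040*ez,speed=.08);st('at')
env.grasp();s=st('grasp');print('dn',(s['ee_pos']-c)@n)
I,_=env.capture('side');J,_=env.capture('top')
env.move_linear(cb+.046*ez,speed=.03);st('lift')
cv2.imwrite('pics/g.png',np.hstack([cv2.resize(I[150:250,180:280],(400,400)),cv2.resize(J[140:220,200:280],(400,400))]))
E
python3 s3.py
```

```text
[ 0.48  0.16 -0.71  2.26  0.18  0.29 -0.04]
 10.9 pos [0.5094 0.0687 0.1723] F [0.5 0.  0.5] w 0.999 gf 0.0
at 11.9 pos [0.5329 0.0772 0.1237] F [ 0.7  0.5 -0.1] w 1.001 gf 0.0
grasp 13.1 pos [0.5327 0.0778 0.1235] F [0.5 0.7 0.8] w 0.134 gf 30.0
dn 0.0011395755691819226
lift 13.55 pos [0.53   0.0768 0.1289] F [ 1.1  1.  -1. ] w 0.132 gf 30.1
```

View pics/g.png

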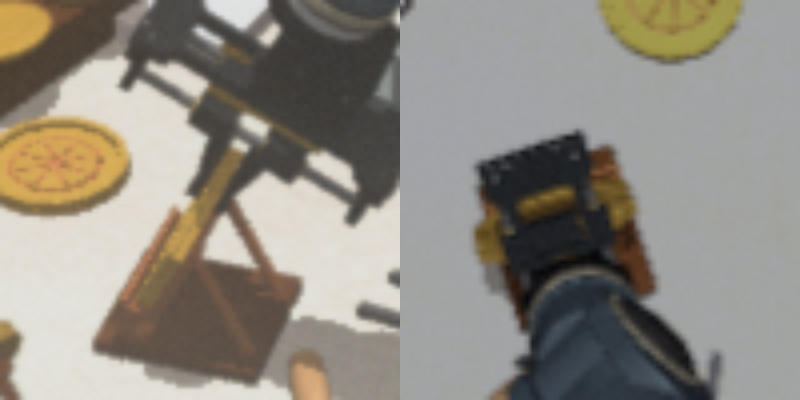

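```bash
cat > s4.py <<'E'
from c import *
cb=c+.001*n
env.move_linear(cb+.085*ez,speed=.08);st('lifted')
p=cb+.085*ez;env.move_linear([p[0]-.02,p[1]-.02,.27],speed=.15);st()
env.goto([.53,-.08,.29],Q(down(np.radians(10))));st()
env.goto([.61,-.237,.27],Q(down(vy)));st()
env.move_linear([.61,-.237,.175],speed=.1);env.pause(.2);st('above')
for k in('side','top'):
    I,D=env.capture(k);np.savez(k+'2.npz',I=I,D=D)
I=np.load('top2.npz')['I'][140:215,280:355];J=np.load('side2.npz')['I'][105:200,240:335]
cv2.imwrite('pics/v2.png',np.hstack([cv2.resize(I,(300,400),interpolation=2),cv2.resize(J,(480,480),interpolation=2)[:400]]))
E
python3 s4.py
```

```text
lifted 14.18 pos [0.513  0.0709 0.1632] F [ 0.2 -0.2 -2. ] w 0.131 gf 30.1
 15.43 pos [0.4925 0.0516 0.2693] F [-0.2 -0.1 -4.2] w 0.133 gf 30.0
 16.21 pos [ 0.5303 -0.0791  0.2888] F [-0.8  0.4 -4.2] w 0.132 gf 30.1
 16.95 pos [ 0.6098 -0.2366  0.2703] F [ 0.2  0.9 -3.3] w 0.133 gf 30.1
above 18.25 pos [ 0.6103 -0.237   0.1757] F [-0.2  0.9 -4.6] w 0.13 gf 30.1
```

View pics/v2.png

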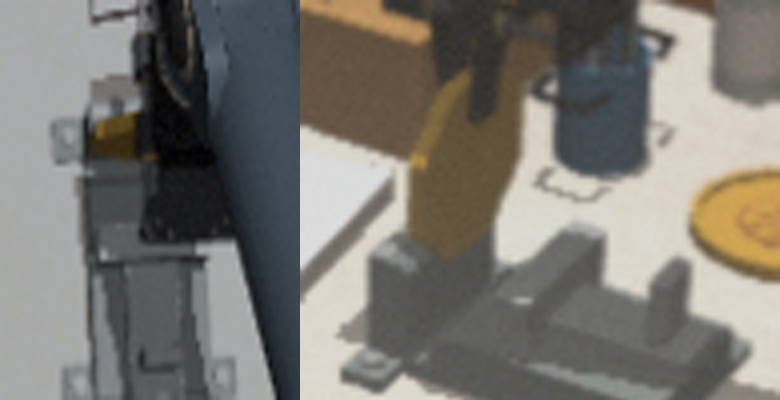

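```bash
cat > s5.py <<'E'
from c import *
env.pause(.1);F0=st()['force']
z=.175
while z>.100:
    z-=.005 if z>.125 else .002
    env.move_linear([.61,-.237,z],speed=.05);s=env.get_state();d=s['force']-F0
    print(round(z,3),s['ee_pos'].round(4),d.round(1))
    if np.abs(d).max()>8:break
st('end')
E
python3 s5.py
```

```text
18.45 pos [ 0.61   -0.2371  0.1752] F [ 1.3 -0.8 -4.4] w 0.133 gf 30.1
0.17 [ 0.6096 -0.2371  0.1693] [-1.3  1.   0.2]
0.165 [ 0.6097 -0.237   0.1644] [-1.7  1.5  0.5]
0.16 [ 0.6097 -0.237   0.1595] [-1.1  1.3  0.9]
0.155 [ 0.6097 -0.237   0.1545] [-1.1  1.1  0.6]
0.15 [ 0.6097 -0.237   0.1495] [-2.3  0.8  0.7]
0.145 [ 0.6097 -0.237   0.1445] [-1.9  0.6  1. ]
0.14 [ 0.6097 -0.237   0.1395] [-1.1  1.2 -0.1]
0.135 [ 0.6097 -0.2371  0.1345] [-1.1  0.5  0.9]
0.13 [ 0.6097 -0.237   0.1295] [-1.2  1.   0.8]
0.125 [ 0.6097 -0.237   0.1245] [-2.1  0.3  0.3]
0.123 [ 0.61   -0.237   0.1229] [-0.3  1.3  0.7]
0.121 [ 0.6099 -0.2371  0.1209] [-0.9  0.9  0.7]
0.119 [ 0.6099 -0.237   0.1188] [-0.9  1.8  0.8]
0.117 [ 0.6099 -0.237   0.1168] [-0.3  0.8 -0.3]
0.115 [ 0.6099 -0.237   0.1148] [-1.6  0.7  1. ]
0.113 [ 0.6107 -0.2372  0.1142] [-2.4  1.1  8. ]
end 22.45 pos [ 0.6107 -0.2372  0.1142] F [-1.1  0.3  3.6] w 0.136 gf 30.0
```

```bash
cat > s6.py <<'E'
from c import *
env.let_go();st('rel')
s=env.get_state();env.move_linear([*s['ee_pos'][:2],.24],speed=.15)
env.move_linear([.4663,-.2395,.22],speed=.25);st()
for k in('side','top'):
    I,D=env.capture(k);np.savez(k+'3.npz',I=I,D=D)
I=np.load('top3.npz')['I'][140:215,280:355];J=np.load('side3.npz')['I'][105:200,240:335]
cv2.imwrite('pics/v3.png',np.hstack([cv2.resize(I,(300,400),interpolation=2),cv2.resize(J,(480,480),interpolation=2)[:400]]))
E
python3 s6.py
```

```text
rel 23.83 pos [ 0.61  -0.237  0.113] F [ 0.6 -0.6 -0.7] w 0.999 gf 0.0
 25.57 pos [ 0.4672 -0.2397  0.2202] F [0.6 0.  0.1] w 1.0 gf 0.0
```

View pics/v3.png

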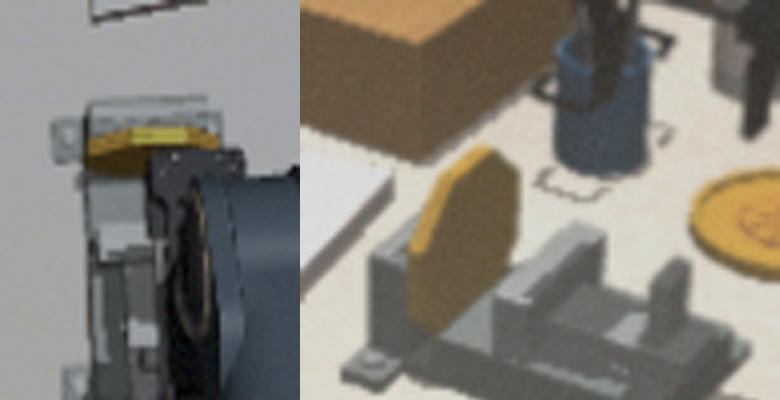

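```bash
cat > s7.py <<'E'
from c import *
env.move_linear([.4663,-.2395,.085],speed=.12);env.grasp();s=st('grip');F0=s['force']
x0=s['ee_pos'][0];x=x0;P=lambda x:[x,-.2395+(x-.4663)*np.tan(vy),.085]
env.move_linear(P(x0+.03),speed=.05);st();x=x0+.03
while x<x0+.056:
    x+=.0015;env.move_linear(P(x),speed=.03);s=env.get_state();F=s['force']-F0
    print(round(x,4),s['ee_pos'].round(4),F.round(1))
    if F[0]<-18:break
env.pause(.3);st('clamped')
E
python3 s7.py
```

```text
grip 28.11 pos [ 0.4663 -0.2395  0.085 ] F [ 0.1 -0.3  0.4] w 0.158 gf 30.0
 28.86 pos [ 0.4975 -0.2383  0.085 ] F [ 1.4  1.9 -1.9] w 0.158 gf 30.0
0.4978 [ 0.4977 -0.2383  0.085 ] [-0.6  2.9 -0.2]
0.4993 [ 0.4989 -0.2382  0.085 ] [-2.7  3.5  2.7]
0.5008 [ 0.5007 -0.2382  0.085 ] [-2.8  3.6  2.8]
0.5023 [ 0.5024 -0.2381  0.085 ] [-2.3  4.4  1.9]
0.5038 [ 0.5039 -0.2381  0.085 ] [-2.1  4.7  1.9]
0.5053 [ 0.5054 -0.238   0.085 ] [-1.8  5.6  2.1]
0.5068 [ 0.5069 -0.238   0.085 ] [-2.8  5.1  2.6]
0.5083 [ 0.5084 -0.2379  0.085 ] [-1.9  4.2  1.6]
0.5098 [ 0.5098 -0.2378  0.085 ] [-2.5  3.9  3.3]
0.5113 [ 0.5111 -0.2378  0.085 ] [-3.6  4.5  3.4]
0.5128 [ 0.5119 -0.2378  0.085 ] [-5.4  4.6  4.8]
0.5143 [ 0.5124 -0.2377  0.085 ] [-8.3  4.9  7.3]
0.5158 [ 0.5124 -0.2377  0.0849] [-12.5   5.1  10.7]
0.5173 [ 0.5124 -0.2377  0.0849] [-16.8   5.8  14.6]
0.5188 [ 0.5124 -0.2377  0.0848] [-20.9   5.4  18.7]
clamped 32.91 pos [ 0.5124 -0.2378  0.0848] F [-19.6   6.3  18. ] w 0.158 gf 30.1
```

```bash
cat > s8.py <<'E'
from c import *
env.move_linear([.5132,-.2378,.085],speed=.03);st('relax')
env.let_go();st()
env.move_linear([.512,-.2378,.22],speed=.12)
env.move_linear([.42,-.1,.27],speed=.25);env.pause(.3);st()
for k in('side','top'):
    I,D=env.capture(k);np.savez(k+'4.npz',I=I,D=D)
I=np.load('top4.npz')['I'][140:215,280:355];J=np.load('side4.npz')['I'][105:200,240:335]
cv2.imwrite('pics/v4.png',np.hstack([cv2.resize(I,(300,400),interpolation=2),cv2.resize(J,(480,480),interpolation=2)[:400]]))
E
python3 s8.py
```

```text
relax 33.24 pos [ 0.5124 -0.2377  0.0849] F [-4.7  3.9  5.2] w 0.161 gf 30.0
 34.59 pos [ 0.5132 -0.2378  0.085 ] F [-0.3  0.7  0.9] w 0.998 gf 0.0
 37.01 pos [ 0.4202 -0.1004  0.2697] F [ 0.1 -0.  -0.6] w 0.997 gf 0.0
```

View pics/v4.png

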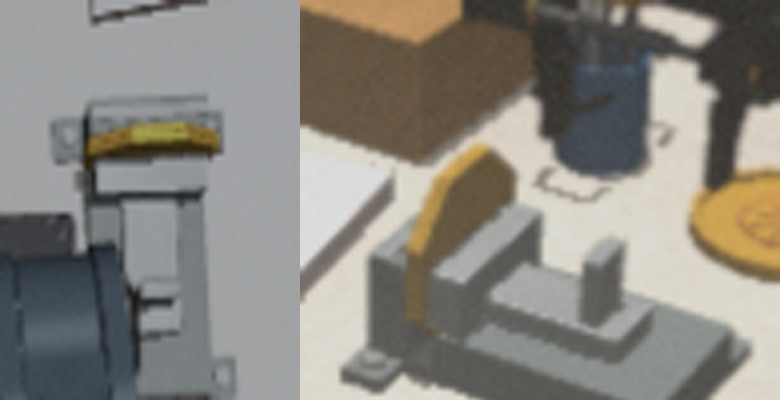

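The picture shows the tray upright and clamped between the jaws, with its foot in the groove and centred along it. The robot is clear of everything.

```bash
python3 -c "
from station import env
print(env.finish_job())"
```

```text
the job is handed in; nothing more can be done
None
```

The octagonal brass tray is clamped upright at about the middle of the vise's groove with the jaw shut on it, and I handed the job in at about 37 s with the robot clear of everything.

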